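# Put the balance weights back in their tray

### The job

Gather the three knobbed steel balance weights from the goldsmith's bench and put them back upright in the wooden tray, each in the bay of its own size: the large weight in the large bay, the middle one in the middle-sized bay and the small one in the small bay. Set them down gently, do not drop them, and leave the steel punches without a knob standing where they are.

Things in the scene. Friction and masses are not known exactly. Their poses are not given: they have to be found in the camera images.
- tray: Flat light-wood tray, fixed to the bench, 90 (its x) by 254 (its y) mm, rim 16 mm high, floor 6 mm thick, holding the three square bays in a row along its y, 80 mm between centres; which bay is in which place varies. Origin: centre of its underside, on the bench; z up.
- bay_large: The large one of the tray's three square dark-wood bays, open at the top, fixed: 66 mm square inside, 74 mm outside, 14 mm high, flat grey-lined floor 4 mm thick, so 10 mm deep; its rim is 20 mm above the bench. Origin: centre of its underside, 6 mm above the bench; x, y along its sides, z up.
- bay_middle: The middle-sized one of the tray's three square dark-wood bays, open at the top, fixed: 54 mm square inside, 62 mm outside, 14 mm high, flat grey-lined floor 4 mm thick, so 10 mm deep; its rim is 20 mm above the bench. Origin: centre of its underside, 6 mm above the bench; x, y along its sides, z up.
- bay_small: The small one of the tray's three square dark-wood bays, open at the top, fixed: 44 mm square inside, 52 mm outside, 14 mm high, flat grey-lined floor 4 mm thick, so 10 mm deep; its rim is 20 mm above the bench. Origin: centre of its underside, 6 mm above the bench; x, y along its sides, z up.
- weight_large: The large one of the three bare-steel balance weights, loose, standing upright: plain cylinder 44 mm across and 48 mm high, above it a narrower neck and a round flat-topped knob 25 mm across; 66 mm high in all, 650 g. Origin: centre of its underside; z up.
- weight_middle: The middle-sized one of the three bare-steel balance weights, loose, standing upright: plain cylinder 34 mm across and 38 mm high, above it a narrower neck and a round flat-topped knob 19 mm across; 52 mm high in all, 310 g. Origin: centre of its underside; z up.
- weight_small: The small one of the three bare-steel balance weights, loose, standing upright: plain cylinder 26 mm across and 30 mm high, above it a narrower neck and a round flat-topped knob 15 mm across; 42 mm high in all, 150 g. Origin: centre of its underside; z up.
- punch_flat: Look-alike, not a weight: bare-steel punch, loose, standing upright, a plain flat-topped cylinder without knob, 35 mm across, 52 mm high. Origin: centre of its underside; z up.
- punch_dome: Look-alike, not a weight: bare-steel punch, loose, standing upright, a cylinder 30 mm across with a domed top and no knob, 45 mm high. Origin: centre of its underside; z up.
- punch_cone: Look-alike, not a weight: bare-steel punch, loose, standing upright, a low cylinder 38 mm across and 22 mm high that tapers to a blunt 8 mm tip at 58 mm, no knob. Origin: centre of its underside; z up.

How it is judged:
By the outcome, as a careful person would: the job done as asked, in the order asked, and still so for the second after the job is handed in, with the robot touching nothing.
It also fails if it takes over 77 s, if anything falls off the work surface, if the arm or the gripper's body presses on something with over 40 N, if the wrist force passes 120 N, or if a joint passes its speed limit or range.

### The arm

A 6-joint arm with a two-finger parallel gripper is mounted at the origin on the work surface. World frame = base frame: x ahead of the robot, y to its left, z up, the work surface at z = 0. Lengths are in m, angles in rad, forces in N, time in s.
With the tool pointing down it reaches from about 0.35 to 0.85 m from the base axis. Payload 8.1 kg.
Tool frame: the origin (TCP) lies at the centre of the arm's flange, where the gripper is bolted on; the fingertips stand 186 mm ahead of it and the grasp point (between the pads) lies 167 mm ahead of it (robot.grasp_offset is the distance from the TCP to the grasp point, in m); z points along the fingers, y is the line along which they close (so a half turn about z gives the same grasp; the last joint's range is limited). The gripper opens to 93 mm and grips with 3 to 60 N. Pads are 15 mm wide; open, the fingers measure 128 mm over their backs; the gripper's body (75 mm by 188 mm) begins 65 mm behind the grasp point.
Start: joints at [1.166, 0.13, 1.488, -0, 1.523, -0.085], TCP at [0.189, 0.57, 0.405] pointing down, gripper open.
Joint ranges: [-2.96, 2.96], [-0.89, 2.26], [0.02, 2.5], [-1.34, 4.48], [0, 2.73], [-2.66, 2.66]. Speed limits (rad/s): [2.39, 2.39, 2.79, 3.14, 3.14, 3.14].

### API

Orientations are given as a rotation vector (axis times angle).
In Python, from plant import robot gives the robot as it stands.
- The arm moves only by the tool drive_tool, never from a script. Its argument "moves" is one flat list of numbers, 7 for each row, row after row: the finger opening in mm, from 0 to 93, then the shift along the tool's x, y, z in mm, then the turn, a rotation vector about the tool's x, y, z in degrees. A call has 1 to 8 rows; each row shifts and turns the commanded pose from where the row before left it, along the tool's axes as they then stand; what a row does not reach is not made up. A row lasts 1/10 s, in which the tool goes at most 50 mm and 8.59 degrees, less where a joint would pass 70% of its speed; a pose out of reach is approached as far as the arm can. A call is refused whole if a number of a shift passes 50 or a number of a turn 8.59, either way. A call with a gripper value outside its range is refused whole. The fingers move at their own pace and stop on an object; "grip_force" is the grip in N (left out, the last holds). Time passes only in rows, so rows that do not move let the fingers close. It gives the time, the measured TCP pose, the force, the opening and the grip force at its end, in the units of the state.
- robot.read_state(): the state, without advancing time (a new reading comes with each control period).
- robot.read_camera(name): name is "scene" or "top" or "wrist"; returns a dict with "color" (420x560x3 uint8, red, green, blue), "depth" (420x560 float32, m along the optical axis (not along the pixel's ray), 0 where there is no reading), "mtx" (3x3 intrinsics, pixels), "dist_coeffs" ([k1, k2, p1, p2, k3] as OpenCV has them; the pictures are not rectified), "R" (3x3) and "t" (3): a world point X has camera coordinates R X + t. Camera axes: x right, y down, z forward; pixel columns grow to the right and rows downward; lengths in m; the calibration is good to about 2 mm. A picture is of the moment at which its call begins.
- robot.close_job(): hands the job in; it is judged then, once.
The state is a dict: "t": time; "q": joint angles; "dq": joint speeds; "joint_torque": joint torques, N m; "tool_pos": TCP position; "orientation": TCP orientation; "force": force on the tool from outside, world axes, zero at the start; "wrist_torque": the same for the moment, N m; "opening": finger opening in m; "gripper_force": force on a finger pad.
Only numpy, scipy, OpenCV 4.12 (cv2) and the standard library are available. Lean on these libraries where they do the work, as an engineer would, in place of code of your own. Each camera call takes 0.05 s, during which the arm holds its last target. There are 200 camera calls.

## Working session

There is one attempt and no reset: what is moved stays moved. The work goes in short steps, Python scripts to look and compute and a tool call to move; the robot and the scene stay as the last step left them, time stands still between calls to the robot, and variables do not carry over. Pictures are saved under pics/ and viewed, at most 14 in all, crops included, and the job is handed in when it is done.

Besides the shell and the picture viewer there is one more tool, called after "Call:" by a JSON object that holds its "op" and its "data", one argument or row to a line. drive_tool: Moves the arm, as the interface text tells. Its arguments: {"type":"object","properties":{"moves":{"type":"array","items":{"type":"number"}},"grip_force":{"type":"number"}},"required":["moves"]}

```bash
ls; mkdir -p pics
python3 - <<'E'
from plant import robot
import cv2,numpy as np
for n in ("scene","top"):
    c=robot.read_camera(n); np.savez(f"pics/{n}0.npz",**c)
    cv2.imwrite(f"pics/{n}0.png",c["color"][:,:,::-1])
    print(n,c["mtx"].round(1).tolist(),c["R"].round(3).tolist(),c["t"].round(3),c["dist_coeffs"])
s=robot.read_state();print(s["t"],s["tool_pos"],s["orientation"],s["opening"],robot.grasp_offset)
E
```

```text
pics
scene [[451.0, 0.0, 277.3], [0.0, 451.0, 204.9], [0.0, 0.0, 1.0]] [[0.362, 0.932, 0.006], [0.709, -0.271, -0.651], [-0.605, 0.24, -0.759]] [-0.187 -0.364  1.234] [0.05245586 0.         0.         0.         0.        ]
top [[405.9, 0.0, 277.4], [0.0, 405.9, 208.3], [0.0, 0.0, 1.0]] [[0.006, -1.0, 0.0], [-0.986, -0.006, -0.168], [0.168, 0.001, -0.986]] [-0.024  0.554  0.83 ] [-0.03216948  0.          0.          0.          0.        ]
0.1 [0.18853181 0.56939969 0.40380886] [-5.00196291e-01 -3.10107974e+00  2.48065973e-03] 0.09314947555821716 0.1673
```

View pics/top0.png

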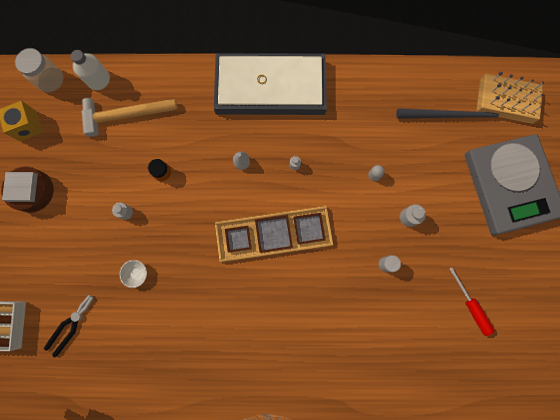

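View pics/scene0.png

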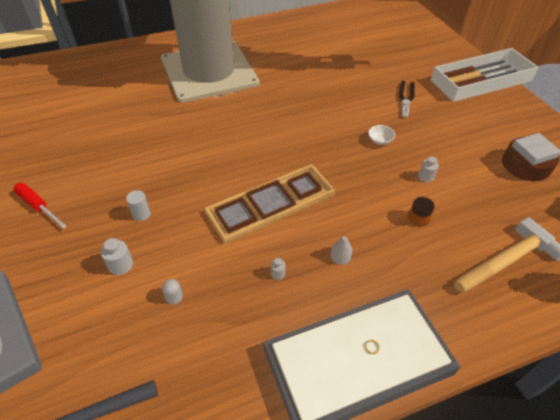

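Top view: large weight at (413,215), middle (122,211), small (295,163). The punches are the cone (241,160), dome (376,173) and flat (390,264). Bays: small (238,239), large (274,233), middle (310,229). The scene view agrees.

```bash
cat > h.py <<'E'
import numpy as np,cv2
def ray(c,uv,z):
    p=cv2.undistortPoints(np.array([[uv]],float),c["mtx"],c["dist_coeffs"])[0,0]
    R,t=c["R"],c["t"]; o=-R.T@t; d=R.T@np.r_[p,1]; return o+d*(z-o[2])/d[2]
def cloud(c):
    h,w=c["depth"].shape; v,u=np.mgrid[:h,:w]
    p=cv2.undistortPoints(np.stack([u,v],-1).reshape(-1,1,2).astype(float),c["mtx"],c["dist_coeffs"])[:,0]
    z=c["depth"].reshape(-1,1); X=(np.c_[p,np.ones(len(p))]*z-c["t"])@c["R"]
    X[z[:,0]==0]=np.nan; return X.reshape(h,w,3)
E
python3 - <<'E'
from h import *
np.set_printoptions(precision=4,suppress=True)
c=dict(np.load("pics/top0.npz")); X=cloud(c); s=dict(np.load("pics/scene0.npz")); Y=cloud(s)
pts=dict(large=(413,215,.066),middle=(122,211,.052),small=(295,163,.042),cone=(241,160,.058),dome=(376,173,.045),flat=(390,264,.052))
for n,(u,v,h) in pts.items():
    g=ray(c,(u,v),h/2)
    out=[]
    for C in (X,Y):
        P=C.reshape(-1,3); m=(np.hypot(*(P[:,:2]-g[:2]).T)<.04)
        Q=P[m&(P[:,2]>h-.005)&(P[:,2]<h+.008)]; B=P[m&(P[:,2]>.008)]
        out+= [len(Q),(Q.min(0)+Q.max(0))/2 if len(Q) else None,(B.min(0)+B.max(0))[:2]/2]
    print(n,g,*out)
for n,uv in dict(bs=(238,239),bl=(274,233),bm=(310,229)).items(): print(n,ray(c,uv,.01))
# tray grey floors
hsv=cv2.cvtColor(c["color"],cv2.COLOR_RGB2HSV); m=((hsv[...,1]<70)&(hsv[...,2]>40)).astype(np.uint8); m[:205]=0;m[262:]=0;m[:,:215]=0;m[:,335:]=0
for k in cv2.findContours(m,0,2)[0]:
    if cv2.contourArea(k)>60:
        r=cv2.minAreaRect(k); print(r,ray(c,r[0],.01),[ray(c,q,.01)[:2] for q in cv2.boxPoints(r)])
E
```

```text
large [ 0.5436 -0.318   0.033 ] 110 [ 0.5431 -0.3176  0.0647] [ 0.5428 -0.3186] 160 [ 0.5455 -0.3183  0.0642] [ 0.5478 -0.3185]
middle [0.5495 0.3252 0.026 ] 62 [0.5502 0.3266 0.0512] [0.5499 0.3267] 56 [0.5539 0.327  0.0507] [0.5538 0.3287]
small [ 0.6632 -0.0592  0.021 ] 36 [ 0.6643 -0.0584  0.041 ] [ 0.665 -0.059] 59 [ 0.667  -0.0583  0.0407] [ 0.6684 -0.0584]
cone [0.6672 0.0628 0.029 ] 20 [0.6705 0.0648 0.0565] [0.6702 0.0635] 32 [0.6743 0.0641 0.0564] [0.6758 0.0636]
dome [ 0.6408 -0.2423  0.0225] 57 [ 0.6417 -0.2435  0.0435] [ 0.6419 -0.2431] 103 [ 0.6458 -0.2438  0.0431] [ 0.6458 -0.2437]
flat [ 0.4369 -0.265   0.026 ] 207 [ 0.4372 -0.2619  0.0515] [ 0.4367 -0.2619] 218 [ 0.4386 -0.2622  0.0512] [ 0.4392 -0.2622]
bs [0.4907 0.0673 0.01  ]
bl [ 0.5046 -0.0127  0.01  ]
bm [ 0.5141 -0.0931  0.01  ]
((237.7999725341797, 238.5999755859375), (19.233304977416992, 18.950462341308594), 81.8698959350586) [0.4916 0.0678 0.01  ] [array([0.5097, 0.0922]), array([0.516 , 0.0504]), array([0.4736, 0.0435]), array([0.4673, 0.085 ])]
((273.28900146484375, 233.3785858154297), (29.11895179748535, 28.738807678222656), 81.25383758544922) [ 0.5038 -0.0111  0.01  ] [array([0.531 , 0.0259]), array([ 0.5413, -0.0377]), array([ 0.4768, -0.0478]), array([0.4667, 0.0151])]
((308.8236999511719, 228.10403442382812), (23.568862915039062, 23.340778350830078), 81.25383758544922) [ 0.5161 -0.0905  0.01  ] [array([ 0.5382, -0.0607]), array([ 0.5466, -0.1126]), array([ 0.4942, -0.12  ]), array([ 0.486 , -0.0686])]
```

```bash
cat > go.py <<'E'
# usage: go.py x y z(TCP) -> tool shift in mm from the present pose
import sys
from h import *
from plant import robot
s=robot.read_state(); R=cv2.Rodrigues(s["orientation"])[0]
print(s["t"],s["tool_pos"].round(4),R[:,2].round(4),s["force"].round(1),s["opening"],((np.array(sys.argv[1:4],float)-s["tool_pos"])@R*1000).round(1))
E
python3 go.py .545 -.318 .31
```

```text
0.1 [0.1885 0.5694 0.4038] [-7.0e-04 -1.5e-03 -1.0e+00] [-0.2 -0.5  0.1] 0.09314947555821716 [-617.4 -730.2   94.9]
```

Call:
{"op": "drive_tool", "data": {
  "moves": [93,-26,-30,4,0,0,0,93,-26,-30,4,0,0,0,93,-26,-30,4,0,0,0,93,-26,-30,4,0,0,0,93,-26,-30,4,0,0,0,93,-26,-30,4,0,0,0,93,-26,-30,4,0,0,0,93,-26,-30,4,0,0,0],
  "grip_force": 25
}}

```text
t: 0.9
tool_pos: [0.3107, 0.2748, 0.3723]
orientation: [-0.5, -3.101, 0.0]
force: [-0.1, -0.6, 0.5]
opening: 0.0929
gripper_force: 0.0
```

Call:
{"op": "drive_tool", "data": {
  "moves": [93,-26,-30,4,0,0,0,93,-26,-30,4,0,0,0,93,-26,-30,4,0,0,0,93,-26,-30,4,0,0,0,93,-26,-30,4,0,0,0,93,-26,-30,4,0,0,0,93,-26,-30,4,0,0,0,93,-26,-30,4,0,0,0]
}}

```text
t: 1.7
tool_pos: [0.4328, -0.0186, 0.3404]
orientation: [-0.501, -3.101, -0.0]
force: [0.4, 0.5, 0.1]
opening: 0.093
gripper_force: 0.0
```

```bash
python3 go.py .545 -.318 .31
```

```text
1.7 [ 0.4328 -0.0186  0.3404] [-1.e-04  1.e-04 -1.e+00] [0.4 0.5 0.1] 0.09300804383856844 [-200.8 -248.9   30.3]
```

Call:
{"op": "drive_tool", "data": {
  "moves": [93,-25,-31,4,0,0,0,93,-25,-31,4,0,0,0,93,-25,-31,4,0,0,0,93,-25,-31,4,0,0,0,93,-25,-31,4,0,0,0,93,-25,-31,4,0,0,0,93,-25,-31,4,0,0,0,93,-25,-31,4,0,0,0]
}}

```text
t: 2.5
tool_pos: [0.5447, -0.3167, 0.3079]
orientation: [-0.5, -3.101, -0.001]
force: [0.8, 0.7, 0.2]
opening: 0.0928
gripper_force: 0.0
```

```bash
cat > wr.py <<'E'
import sys
from h import *
from plant import robot
n,x,y,h=sys.argv[1],*map(float,sys.argv[2:5])
c=robot.read_camera("wrist"); np.savez(f"pics/{n}.npz",**c); cv2.imwrite(f"pics/{n}.png",c["color"][:,:,::-1])
P=cloud(c).reshape(-1,3); m=np.hypot(P[:,0]-x,P[:,1]-y)<.045
Q=P[m&(abs(P[:,2]-h)<.004)]
if len(Q): print(len(Q),(Q.min(0)+Q.max(0))/2,Q.max(0)-Q.min(0))
E
python3 wr.py w1 .545 -.318 .066; python3 go.py .545 -.318 .207
```

```text
735 [ 0.54471573 -0.31839979  0.06531315] [0.02445853 0.0244546  0.00628327]
2.55 [ 0.545  -0.3213  0.3062] [-0.0014 -0.0014 -1.    ] [-5.2  0.2  0.6] 0.0930811090078724 [ 1.   3.3 99.2]
```

View pics/w1.png

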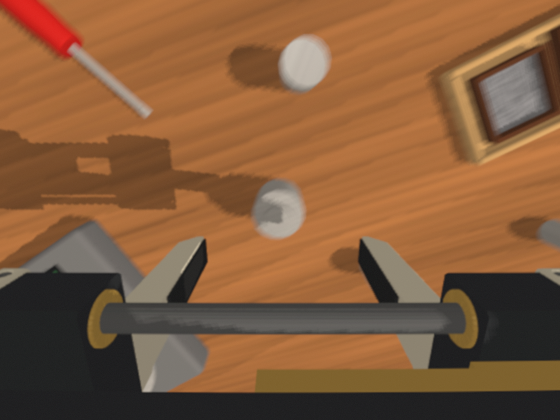

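The large weight's knob is at (277,212) and the flat punch at (304,62). The fingers straddle the weight and the scale is well clear, so I'll go down.

Call:
{"op": "drive_tool", "data": {
  "moves": [93,-1,-2,25,0,0,0,93,0,0,25,0,0,0,93,0,0,25,0,0,0,93,0,0,15,0,0,0,93,0,0,9,0,0,0,93,0,0,1,0,0,0,20,0,0,0,0,0,0,20,0,0,0,0,0,0],
  "grip_force": 30
}}

```text
t: 3.35
tool_pos: [0.5455, -0.3178, 0.2104]
orientation: [0.5, 3.099, -0.002]
force: [0.8, 0.2, 0.1]
opening: 0.0814
gripper_force: 0.0
```

Call:
{"op": "drive_tool", "data": {
  "moves": [20,0,0,0,0,0,0,20,0,0,0,0,0,0,20,0,0,0,0,0,0,20,0,0,0,0,0,0]
}}

```text
t: 3.75
tool_pos: [0.5448, -0.3174, 0.2089]
orientation: [0.5, 3.101, -0.0]
force: [0.3, -0.2, -1.1]
opening: 0.0499
gripper_force: 0.0
```

Call:
{"op": "drive_tool", "data": {
  "moves": [20,0,0,0,0,0,0,20,0,0,0,0,0,0,20,0,0,0,0,0,0,20,0,0,0,0,0,0]
}}

```text
t: 4.15
tool_pos: [0.5448, -0.3177, 0.2089]
orientation: [0.5, 3.101, -0.001]
force: [-1.1, -3.1, 1.1]
opening: 0.0433
gripper_force: 30.0
```

Call:
{"op": "drive_tool", "data": {
  "moves": [20,0,0,-10,0,0,0,20,0,0,-20,0,0,0,20,0,0,-25,0,0,0,20,0,0,-25,0,0,0,20,0,0,-10,0,0,0,20,0,0,0,0,0,0]
}}

```text
t: 4.75
tool_pos: [0.5453, -0.3174, 0.3003]
orientation: [0.5, 3.099, -0.001]
force: [0.9, -0.5, -6.4]
opening: 0.0433
gripper_force: 30.0
```

```bash
python3 go.py .505 -.012 .3
```

```text
4.75 [ 0.5453 -0.3174  0.3003] [ 0.0022 -0.0012 -1.    ] [ 0.9 -0.5 -6.4] 0.0433334931154885 [ 1.342e+02  2.773e+02 -1.000e-01]
```

Call:
{"op": "drive_tool", "data": {
  "moves": [20,6,13,0,0,0,0,20,12,25,0,0,0,0,20,12,25,0,0,0,0,20,12,25,0,0,0,0,20,12,25,0,0,0,0,20,12,25,0,0,0,0,20,12,25,0,0,0,0,20,12,25,0,0,0,0]
}}

```text
t: 5.55
tool_pos: [0.5171, -0.1085, 0.2964]
orientation: [-0.499, -3.098, -0.002]
force: [-0.2, 0.3, -6.5]
opening: 0.0432
gripper_force: 30.0
```

Call:
{"op": "drive_tool", "data": {
  "moves": [20,12,25,0,0,0,0,20,12,25,0,0,0,0,20,12,25,0,0,0,0,20,6,12,0,0,0,0,20,2,2,0,0,0,0,20,0,0,0,0,0,0,20,0,0,0,0,0,0]
}}

```text
t: 6.25
tool_pos: [0.5046, -0.0129, 0.2983]
orientation: [-0.501, -3.101, 0.001]
force: [-0.7, -0.6, -6.2]
opening: 0.0435
gripper_force: 30.0
```

```bash
python3 go.py .505 -.012 .22
python3 - <<'E'
from h import *
c=dict(np.load("pics/scene0.npz"))
hsv=cv2.cvtColor(c["color"],cv2.COLOR_RGB2HSV); m=((hsv[...,1]<70)&(hsv[...,2]>40)).astype(np.uint8); m[:167]=0;m[240:]=0;m[:,:205]=0;m[:,335:]=0
for k in cv2.findContours(m,0,2)[0]:
    if cv2.contourArea(k)>60:
        w=np.array([ray(c,q[0].astype(float),.01)[:2] for q in k],np.float32); print(cv2.minAreaRect(w))
E
python3 wr.py w2 .505 -.012 .02
```

```text
6.25 [ 0.5046 -0.0129  0.2983] [-6.e-04 -4.e-04 -1.e+00] [-0.7 -0.6 -6.2] 0.043536550555656764 [-0.1  1.  78.3]
((0.5135574340820312, -0.08937890827655792), (0.04760561138391495, 0.05031183734536171), 9.626112937927246)
((0.5009332895278931, -0.009639307856559753), (0.05887475609779358, 0.06175918132066727), 9.072417259216309)
((0.4893614947795868, 0.0698576420545578), (0.03694035857915878, 0.03720180690288544), 9.16274642944336)
1022 [ 0.5026126  -0.0108366   0.01964839] [0.0849182  0.080598   0.00728489]
```

View pics/w2.png

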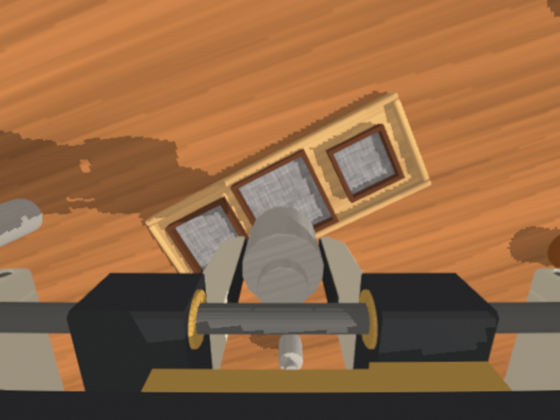

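The wrist view shows the held large weight at (283,255), above the middle of the tray. The large bay is around (285,195), with the small bay at (365,163) and the middle bay at (210,235). Lowering now.

Call:
{"op": "drive_tool", "data": {
  "moves": [20,2,1,15,0,0,0,20,0,0,25,0,0,0,20,0,0,20,0,0,0,20,0,0,10,0,0,0,20,0,0,4,0,0,0,20,0,0,2,0,0,0,20,0,0,0,0,0,0,20,0,0,0,0,0,0]
}}

```text
t: 7.1
tool_pos: [0.5037, -0.0108, 0.2237]
orientation: [0.5, 3.1, 0.0]
force: [0.2, 0.0, -6.7]
opening: 0.0434
gripper_force: 30.0
```

Call:
{"op": "drive_tool", "data": {
  "moves": [20,0,0,1,0,0,0,20,0,0,1,0,0,0,20,0,0,0,0,0,0,20,0,0,0,0,0,0]
}}

```text
t: 7.5
tool_pos: [0.5031, -0.0107, 0.2208]
orientation: [0.5, 3.102, -0.0]
force: [0.4, -0.1, -7.2]
opening: 0.0433
gripper_force: 30.0
```

Call:
{"op": "drive_tool", "data": {
  "moves": [20,0,0,1,0,0,0,20,0,0,0,0,0,0,20,0,0,0.5,0,0,0,20,0,0,0,0,0,0,20,0,0,0,0,0,0]
}}

```text
t: 8.0
tool_pos: [0.5031, -0.0107, 0.2192]
orientation: [-0.5, -3.101, 0.0]
force: [0.2, 0.1, -6.5]
opening: 0.043
gripper_force: 30.0
```

Call:
{"op": "drive_tool", "data": {
  "moves": [20,0,0,0.5,0,0,0,20,0,0,0,0,0,0,20,0,0,0.5,0,0,0,20,0,0,0,0,0,0,20,0,0,0,0,0,0]
}}

```text
t: 8.5
tool_pos: [0.5033, -0.0107, 0.2189]
orientation: [0.5, 3.101, -0.0]
force: [-4.5, 0.2, 5.5]
opening: 0.0433
gripper_force: 30.0
```

Contact. Releasing and rising.

Call:
{"op": "drive_tool", "data": {
  "moves": [56,0,0,0,0,0,0,56,0,0,0,0,0,0,56,0,0,0,0,0,0,56,0,0,0,0,0,0,56,0,0,-10,0,0,0,56,0,0,-25,0,0,0,70,0,0,-25,0,0,0,80,0,0,-20,0,0,0]
}}

```text
t: 9.3
tool_pos: [0.5034, -0.0107, 0.3005]
orientation: [0.5, 3.1, 0.0]
force: [-0.1, 0.1, -0.2]
opening: 0.0674
gripper_force: 0.0
```

```bash
python3 go.py .5515 .327 .29
```

```text
9.3 [ 0.5034 -0.0107  0.3005] [ 1.7e-03 -2.0e-04 -1.0e+00] [-0.1  0.1 -0.2] 0.06742870866991296 [ 60.5 335.7  10.5]
```

Call:
{"op": "drive_tool", "data": {
  "moves": [80,7,40,1,0,0,0,80,7,40,1,0,0,0,80,7,40,1,0,0,0,80,7,40,1,0,0,0,80,7,40,1,0,0,0,80,7,40,1,0,0,0,80,7,40,1,0,0,0,80,7,40,1,0,0,0]
}}

```text
t: 10.1
tool_pos: [0.5507, 0.3125, 0.2911]
orientation: [0.5, 3.101, 0.001]
force: [0.2, -0.3, 1.4]
opening: 0.0798
gripper_force: 0.0
```

Call:
{"op": "drive_tool", "data": {
  "moves": [80,4,13,0,0,0,0,80,0,3,0,0,0,0,80,0,0,0,0,0,0,80,0,0,0,0,0,0]
}}

```text
t: 10.5
tool_pos: [0.552, 0.3257, 0.2904]
orientation: [-0.502, -3.101, 0.001]
force: [-0.0, -0.1, 0.2]
opening: 0.0798
gripper_force: 0.0
```

```bash
python3 wr.py w3 .5515 .327 .052; python3 go.py .5515 .327 .206
```

```text
444 [0.55218435 0.32864233 0.05136924] [0.01826438 0.01870844 0.00670605]
10.55 [0.552  0.3256 0.2904] [-1.e-04 -4.e-04 -1.e+00] [ 0.3 -1.   0.9] 0.0799731448654924 [ 0.9  1.2 84.4]
```

View pics/w3.png

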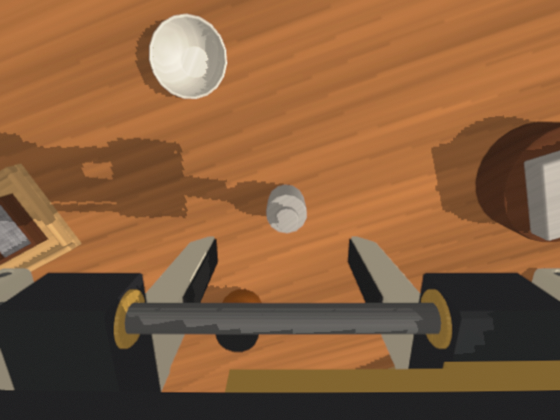

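The middle weight's knob is at (287,215), centred between the fingers, with the brown jar (240,320) and the block (540,190) clear. Going down.

Call:
{"op": "drive_tool", "data": {
  "moves": [80,1,3,20,0,0,0,80,0,0,25,0,0,0,70,0,0,25,0,0,0,70,0,0,12,0,0,0,70,0,0,4,0,0,0,60,0,0,0,0,0,0,20,0,0,0,0,0,0,20,0,0,0,0,0,0],
  "grip_force": 20
}}

```text
t: 11.35
tool_pos: [0.5525, 0.3305, 0.2059]
orientation: [0.5, 3.099, 0.002]
force: [0.8, 0.1, -0.2]
opening: 0.051
gripper_force: 0.0
```

Call:
{"op": "drive_tool", "data": {
  "moves": [20,0,0,0,0,0,0,20,0,0,0,0,0,0,20,0,0,0,0,0,0,20,0,0,0,0,0,0,20,0,0,0,0,0,0]
}}

```text
t: 11.85
tool_pos: [0.552, 0.3301, 0.205]
orientation: [0.5, 3.101, -0.0]
force: [-3.2, -3.7, 5.8]
opening: 0.0338
gripper_force: 20.0
```

Call:
{"op": "drive_tool", "data": {
  "moves": [20,0,0,-10,0,0,0,20,0,0,-25,0,0,0,20,0,0,-30,0,0,0,20,0,0,-30,0,0,0,20,0,0,-15,0,0,0,20,0,0,0,0,0,0]
}}

```text
t: 12.45
tool_pos: [0.5526, 0.3308, 0.3174]
orientation: [0.499, 3.097, 0.005]
force: [1.0, -0.5, -2.6]
opening: 0.0333
gripper_force: 20.0
```

```bash
python3 go.py .515 -.0905 .315
```

```text
12.45 [0.5526 0.3308 0.3174] [ 0.0046  0.0025 -1.    ] [ 1.  -0.5 -2.6] 0.03328352273742091 [ -96.7 -411.8    1.2]
```

Call:
{"op": "drive_tool", "data": {
  "moves": [20,-4,-16,0,0,0,0,20,-7,-30,0,0,0,0,20,-7,-30,0,0,0,0,20,-7,-30,0,0,0,0,20,-7,-30,0,0,0,0,20,-7,-30,0,0,0,0,20,-7,-30,0,0,0,0,20,-7,-30,0,0,0,0]
}}

```text
t: 13.25
tool_pos: [0.5296, 0.0971, 0.3115]
orientation: [-0.5, -3.098, 0.002]
force: [1.1, -0.8, -2.5]
opening: 0.0332
gripper_force: 20.0
```

Call:
{"op": "drive_tool", "data": {
  "moves": [20,-7,-30,0,0,0,0,20,-7,-30,0,0,0,0,20,-7,-30,0,0,0,0,20,-7,-30,0,0,0,0,20,-7,-30,0,0,0,0,20,-6,-25,0,0,0,0,20,-3,-11,0,0,0,0,20,0,0,0,0,0,0]
}}

```text
t: 14.05
tool_pos: [0.5134, -0.0926, 0.3125]
orientation: [-0.504, -3.098, -0.0]
force: [0.5, 0.1, -3.4]
opening: 0.0335
gripper_force: 20.0
```

Call:
{"op": "drive_tool", "data": {
  "moves": [20,0,0,0,0,0,0,20,0,0,0,0,0,0]
}}

```text
t: 14.25
tool_pos: [0.5142, -0.0903, 0.3137]
orientation: [-0.499, -3.101, -0.001]
force: [0.1, 0.0, -3.9]
opening: 0.0334
gripper_force: 20.0
```

```bash
python3 go.py .515 -.0905 .215
python3 - <<'E'
from plant import robot
import cv2
c=robot.read_camera("scene")["color"][120:300,130:370,::-1]
cv2.imwrite("pics/s4.png",cv2.resize(c,None,fx=3,fy=3))
E
```

```text
14.25 [ 0.5142 -0.0903  0.3137] [-8.e-04  6.e-04 -1.e+00] [ 0.1  0.  -3.9] 0.033353411528724085 [-0.9  0.1 98.7]
```

View pics/s4.png

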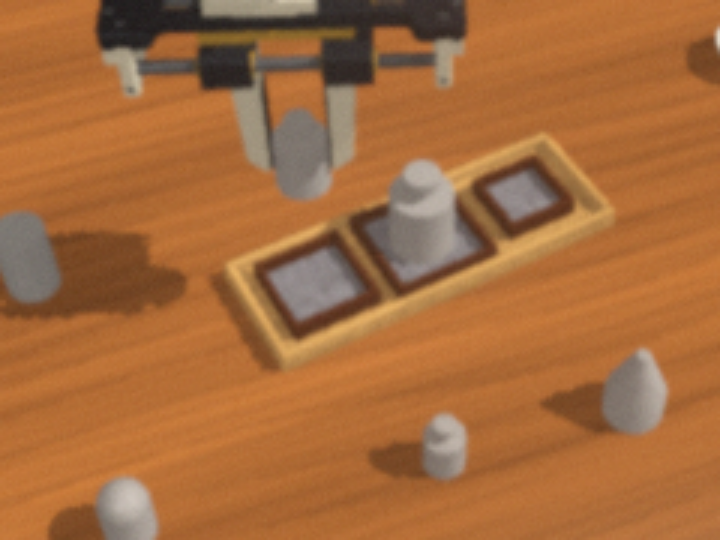

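The large weight stands upright in its bay (425,215), and the middle one hangs over the middle bay (315,285). Lowering.

Call:
{"op": "drive_tool", "data": {
  "moves": [20,0,0,15,0,0,0,20,0,0,25,0,0,0,20,0,0,25,0,0,0,20,0,0,18,0,0,0,20,0,0,8,0,0,0,20,0,0,4,0,0,0,20,0,0,1,0,0,0,20,0,0,0,0,0,0]
}}

```text
t: 15.1
tool_pos: [0.5148, -0.0913, 0.219]
orientation: [0.5, 3.1, -0.0]
force: [0.1, -0.6, -3.1]
opening: 0.033
gripper_force: 20.0
```

Call:
{"op": "drive_tool", "data": {
  "moves": [20,0,0,1,0,0,0,20,0,0,0,0,0,0,20,0,0,0.5,0,0,0,20,0,0,0,0,0,0,20,0,0,0,0,0,0]
}}

```text
t: 15.6
tool_pos: [0.5144, -0.0914, 0.2168]
orientation: [0.5, 3.101, -0.0]
force: [0.2, -0.1, -3.2]
opening: 0.0332
gripper_force: 20.0
```

Call:
{"op": "drive_tool", "data": {
  "moves": [20,0,0,1,0,0,0,20,0,0,0,0,0,0,20,0,0,0.5,0,0,0,20,0,0,0,0,0,0,20,0,0,0,0,0,0]
}}

```text
t: 16.1
tool_pos: [0.5143, -0.0913, 0.2152]
orientation: [-0.5, -3.101, -0.0]
force: [0.5, 0.1, -2.9]
opening: 0.0333
gripper_force: 20.0
```

Call:
{"op": "drive_tool", "data": {
  "moves": [20,0,0,0.5,0,0,0,20,0,0,0,0,0,0,20,0,0,0.5,0,0,0,20,0,0,0,0,0,0,20,0,0,0,0,0,0]
}}

```text
t: 16.6
tool_pos: [0.5145, -0.0914, 0.215]
orientation: [0.5, 3.101, -0.0]
force: [-3.6, 0.2, 4.9]
opening: 0.0334
gripper_force: 20.0
```

Contact. Releasing, rising, then on to the small weight.

Call:
{"op": "drive_tool", "data": {
  "moves": [46,0,0,0,0,0,0,46,0,0,0,0,0,0,46,0,0,0,0,0,0,46,0,0,0,0,0,0,46,0,0,-10,0,0,0,46,0,0,-25,0,0,0,46,0,0,-25,0,0,0,60,0,0,-20,0,0,0]
}}

```text
t: 17.4
tool_pos: [0.5146, -0.0914, 0.2965]
orientation: [0.5, 3.1, -0.0]
force: [1.5, -0.3, -0.5]
opening: 0.0505
gripper_force: 0.0
```

```bash
python3 go.py .6655 -.0585 .28
```

```text
17.4 [ 0.5146 -0.0914  0.2965] [ 1.5e-03 -4.0e-04 -1.0e+00] [ 1.5 -0.3 -0.5] 0.05048105063011184 [-132.9   78.7   16.7]
```

Call:
{"op": "drive_tool", "data": {
  "moves": [70,-15,9,2,0,0,0,70,-30,18,5,0,0,0,70,-30,18,5,0,0,0,70,-30,18,5,0,0,0,70,-20,12,0,0,0,0,70,-8,4,0,0,0,0,70,0,0,0,0,0,0,70,0,0,0,0,0,0]
}}

```text
t: 18.2
tool_pos: [0.6649, -0.0584, 0.2774]
orientation: [-0.5, -3.101, 0.0]
force: [-0.8, 0.3, -0.1]
opening: 0.07
gripper_force: 0.0
```

```bash
python3 wr.py w5 .6655 -.0585 .042; python3 go.py .6655 -.0585 .2
```

```text
286 [ 0.66636015 -0.05812044  0.04112252] [0.01432831 0.01447794 0.00618137]
18.25 [ 0.6647 -0.0584  0.2775] [-5.e-04 -1.e-04 -1.e+00] [-0.4  0.1 -0.9] 0.07027237692582143 [-0.8  0.2 77.5]
```

View pics/w5.png

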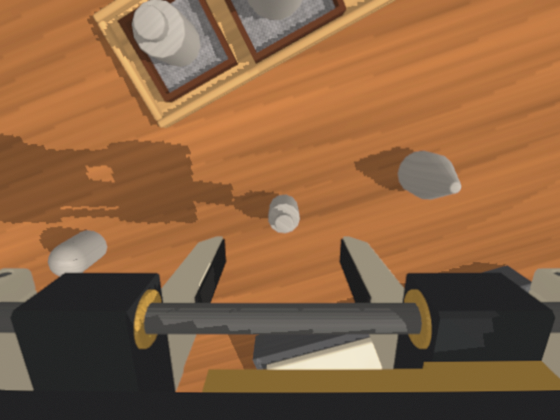

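The small weight's knob is at (284,218) between the fingers, and the cone (430,175) and dome (75,255) are clear. The middle weight stands in its bay at (165,40).

Call:
{"op": "drive_tool", "data": {
  "moves": [70,-1,0,20,0,0,0,70,0,0,25,0,0,0,60,0,0,18,0,0,0,60,0,0,10,0,0,0,60,0,0,5,0,0,0,50,0,0,0,0,0,0,10,0,0,0,0,0,0,10,0,0,0,0,0,0],
  "grip_force": 15
}}

```text
t: 19.05
tool_pos: [0.667, -0.0586, 0.2006]
orientation: [0.5, 3.099, -0.0]
force: [-0.2, -0.3, 0.1]
opening: 0.0408
gripper_force: 0.0
```

Call:
{"op": "drive_tool", "data": {
  "moves": [10,0,0,0,0,0,0,10,0,0,0,0,0,0,10,0,0,0,0,0,0,10,0,0,0,0,0,0,10,0,0,0,0,0,0]
}}

```text
t: 19.55
tool_pos: [0.6667, -0.0585, 0.1999]
orientation: [0.5, 3.1, 0.0]
force: [-0.2, 1.2, 5.9]
opening: 0.0255
gripper_force: 15.0
```

Call:
{"op": "drive_tool", "data": {
  "moves": [10,0,0,-10,0,0,0,10,0,0,-25,0,0,0,10,0,0,-30,0,0,0,10,0,0,-25,0,0,0,10,0,0,-15,0,0,0,10,0,0,0,0,0,0]
}}

```text
t: 20.15
tool_pos: [0.6672, -0.0586, 0.3073]
orientation: [0.499, 3.097, -0.0]
force: [0.2, -0.5, -1.2]
opening: 0.0254
gripper_force: 15.0
```

```bash
python3 go.py .491 .068 .305
```

```text
20.15 [ 0.6672 -0.0586  0.3073] [ 4.4e-03 -8.0e-04 -1.0e+00] [ 0.2 -0.5 -1.2] 0.025438880459467027 [207.1  64.8   1.4]
```

Call:
{"op": "drive_tool", "data": {
  "moves": [10,14,4,0,0,0,0,10,30,10,0,0,0,0,10,38,12,0,0,0,0,10,38,12,0,0,0,0,10,38,12,0,0,0,0,10,30,10,0,0,0,0,10,15,4,0,0,0,0,10,4,1,0,0,0,0]
}}

```text
t: 20.95
tool_pos: [0.4885, 0.0692, 0.3024]
orientation: [-0.497, -3.099, 0.001]
force: [0.2, 0.1, -1.7]
opening: 0.0251
gripper_force: 15.0
```

Call:
{"op": "drive_tool", "data": {
  "moves": [10,0,0,0,0,0,0,10,0,0,0,0,0,0,10,0,0,0,0,0,0]
}}

```text
t: 21.25
tool_pos: [0.4909, 0.0678, 0.304]
orientation: [-0.501, -3.101, 0.0]
force: [-0.2, 0.2, -2.6]
opening: 0.0257
gripper_force: 15.0
```

```bash
python3 go.py .491 .068 .21
```

```text
21.25 [0.4909 0.0678 0.304 ] [-1.e-04 -2.e-04 -1.e+00] [-0.2  0.2 -2.6] 0.02566637268794306 [ 0.   0.3 94. ]
```

Call:
{"op": "drive_tool", "data": {
  "moves": [10,0,0,15,0,0,0,10,0,0,25,0,0,0,10,0,0,25,0,0,0,10,0,0,15,0,0,0,10,0,0,7,0,0,0,10,0,0,3,0,0,0,10,0,0,1,0,0,0,10,0,0,0,0,0,0]
}}

```text
t: 22.05
tool_pos: [0.4908, 0.0683, 0.2139]
orientation: [0.5, 3.1, 0.0]
force: [0.3, -0.6, -1.5]
opening: 0.0255
gripper_force: 15.0
```

Call:
{"op": "drive_tool", "data": {
  "moves": [10,0,0,1,0,0,0,10,0,0,0,0,0,0,10,0,0,0.5,0,0,0,10,0,0,0,0,0,0,10,0,0,0,0,0,0]
}}

```text
t: 22.55
tool_pos: [0.4903, 0.0683, 0.2118]
orientation: [0.5, 3.101, 0.0]
force: [-0.5, 0.2, -1.5]
opening: 0.0256
gripper_force: 15.0
```

Call:
{"op": "drive_tool", "data": {
  "moves": [10,0,0,1,0,0,0,10,0,0,0,0,0,0,10,0,0,0.5,0,0,0,10,0,0,0,0,0,0,10,0,0,0,0,0,0]
}}

```text
t: 23.05
tool_pos: [0.4903, 0.0683, 0.2102]
orientation: [-0.5, -3.101, 0.0]
force: [0.3, 0.3, -1.3]
opening: 0.0255
gripper_force: 15.0
```

Call:
{"op": "drive_tool", "data": {
  "moves": [10,0,0,0.5,0,0,0,10,0,0,0,0,0,0,10,0,0,0,0,0,0]
}}

```text
t: 23.35
tool_pos: [0.4904, 0.0683, 0.2099]
orientation: [0.5, 3.101, 0.0]
force: [-0.3, 0.2, 1.8]
opening: 0.0255
gripper_force: 15.0
```

Contact. Releasing and lifting clear.

Call:
{"op": "drive_tool", "data": {
  "moves": [38,0,0,0,0,0,0,38,0,0,0,0,0,0,38,0,0,0,0,0,0,38,0,0,0,0,0,0,38,0,0,-10,0,0,0,38,0,0,-25,0,0,0,38,0,0,-30,0,0,0,38,0,0,-40,0,0,0]
}}

```text
t: 24.15
tool_pos: [0.4895, 0.0683, 0.315]
orientation: [-0.5, -3.099, 0.001]
force: [0.4, 0.5, 0.2]
opening: 0.0379
gripper_force: 0.0
```

Call:
{"op": "drive_tool", "data": {
  "moves": [38,0,20,-40,0,0,0,38,0,40,-25,0,0,0,38,0,40,0,0,0,0,38,0,40,0,0,0,0,38,0,20,0,0,0,0,38,0,0,0,0,0,0,38,0,0,0,0,0,0]
}}

```text
t: 24.85
tool_pos: [0.5404, 0.2203, 0.38]
orientation: [-0.499, -3.102, 0.001]
force: [0.7, 0.3, -0.1]
opening: 0.0381
gripper_force: 0.0
```

Run:
```python
from plant import robot
import cv2
c=robot.read_camera("scene")["color"][120:320,110:376,::-1]
cv2.imwrite("pics/s6.png",cv2.resize(c,None,fx=3,fy=3)); print(robot.read_state()["t"])
```

```text
24.9
```

View pics/s6.png

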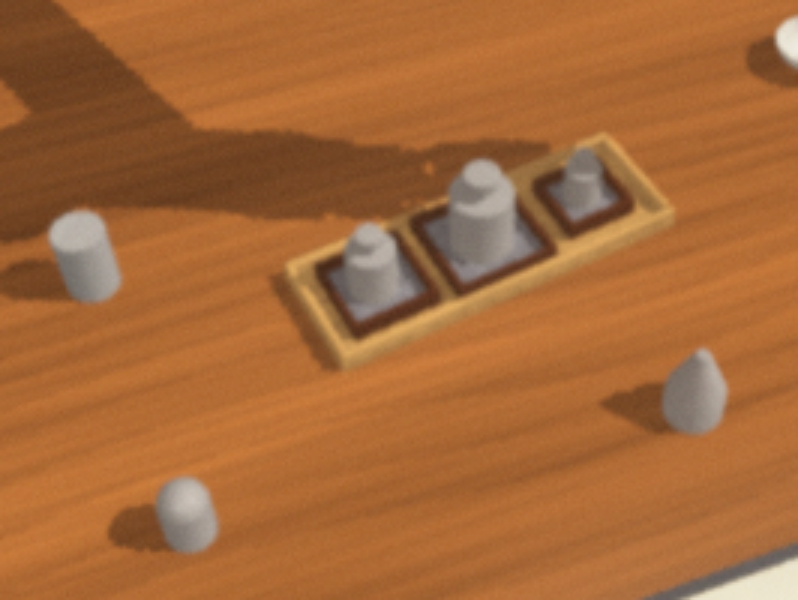

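All three stand upright in their bays: middle (372,265), large (482,215) and small (584,180). The punches haven't moved.

```bash
python3 -c "
from plant import robot
print(robot.close_job())"
```

```text
the job is handed in; nothing more can be done
None
```

The three weights stand upright in the bays of their own size, set down gently and in the order asked; the punches were left where they stood, and I handed the job in at about 25 s.

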